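# Take the potato masher off its locking hook

### The job

Take the potato masher (the utensil with the round, flat foot) off its hook: push its crossbar back against the sprung keeper, lifting lightly, until you feel the bar rise into the mouth between the front noses and the rear covers, then lift it out and draw it towards the front. Set it gently down, standing upright on its foot in the shallow square tray, and let go. Never force the hook, and leave the square-footed tenderiser hanging and the two small cups near by where they are.

Things in the scene. Friction and masses are not known exactly. Their poses are not given: they have to be found in the camera images.
- masher_grip (a point): Centre of the black block grip (24 mm along x, 50 along y, 44 high) of the potato masher, a steel utensil of 0.25 to 0.5 kg (most in the foot) hanging upright. 40 mm below this point a square crossbar (10 by 10 mm, 54 mm long, along y) passes through the 8 mm stem and lies on the hook. Axes as those of its hook.
- masher_foot (a point): Centre of the underside of the masher's foot, a round perforated steel disc 70 mm across and 6 mm thick; 160 mm straight below the grip's centre. Closing fingers may press the bar down on its seat, where it then rubs: easing the masher up by a millimetre frees it.
- hook_a: Steel hook stand of the masher, fixed to the table. Origin on the table top straight below the resting crossbar; z up, x from the open front (roughly towards the robot) to the post at the back (95 to 117 mm behind the origin). Base 160 by 100 by 8 mm; nothing higher than 182 mm. More than 25 N of the masher on it in any direction counts as forcing it.
- seat_a (a point): Resting place of the crossbar's axis, 165 mm above the table. Two level arms, 20 mm either side of the stem with a 30 mm gap between, carry the bar from below (tops at 160 mm, reaching back to the post); a lip on each stands 5 to 13 mm in front of the bar's axis. The stem can leave forward (-x) between the arms, once the bar is lifted by 20 mm or more.
- nose_a (a point): Between the two noses reaching back from the lips over the bar (underside 173, top 179 mm above the table; 3 mm over the bar). Behind them is an open mouth 16 mm long, then rear covers of the same height, 17 mm long and closed behind. Their adjustment differs: the 10 mm bar is mid-mouth when pushed back (+x) by 13 to 33 mm, and must be felt for; 3 to 6 N of lift is enough.
- keeper_a (a joint): Sprung keeper of the masher's hook, a 24 mm wide aluminium slider just behind the crossbar, holding it under the noses: 0 = forward (closed), grows to 0.040 m as the bar pushes it back along the hook's +x. Spring: 3 N at 0, rising by 0.12 N per mm. It returns by itself.
- tenderiser_grip (a point): Centre of the like grip of the meat tenderiser, which hangs the same way on a second, like hook stand (the stands may change places); its top is 22 mm above this point, so carry the masher past in front of it. Its foot is a solid square block 62 by 62 by 14 mm. To be left hanging.
- tray_mid (a point): Middle of the inner floor (4 mm above the table) of the shallow square aluminium tray, fixed to the table: 150 by 150 mm outside, walls 4 mm thick, 18 mm high; x and y axes along its sides.
- tray: The same tray; origin at the centre of its underside.
- ramekin: Low plastic cup, 72 mm wide and 40 mm high, standing in front of the stands; origin at the centre of its underside. To be left alone.
- cup: Tall plastic cup, 70 mm wide and 85 mm high, standing to the left of the stands; origin at the centre of its underside. To be left alone.
Not all that is in view belongs to the job. Leave any green or yellow look-alike of the part that bears masher_grip alone.

How it is judged:
By the outcome, as a careful person would: the job done as asked, in the order asked, and still so for the second after the job is handed in, with the robot touching nothing.
It also fails if it takes over 72 s, if anything falls off the work surface, if the arm or the gripper's body presses on something with over 40 N, if the wrist force passes 120 N, or if a joint passes its speed limit or range.

### The arm

A 6-joint arm with a two-finger parallel gripper is mounted at the origin on the work surface. World frame = base frame: x ahead of the robot, y to its left, z up, the work surface at z = 0. Lengths are in mm, angles in rad, forces in N, time in s.
With the tool pointing down it reaches from about 375 to 900 mm from the base axis. Payload 3.1 kg.
Tool frame: the origin (TCP) lies at the very end of the fingers, on their centre line; the grasp point (between the pads) lies 19 mm behind it (arm.grip_depth is the distance from the TCP to the grasp point, in mm); z points along the fingers, x is the direction in which the jaws open and shut, and the axes are right-handed (so a half turn about z gives the same grasp; the last joint's range is limited). The gripper opens to 85 mm and grips with 20 to 120 N. Pads are 22 mm wide; open, the fingers measure 114 mm over their backs; the gripper's body (76 mm by 85 mm) begins 54 mm behind the grasp point. The pads swing forward as they close: fully open they stand 13 mm farther back than shut.
Start: joints at [-1.419, 0.527, 1.433, -0, 1.181, -0.178], TCP at [203.022, -591.083, 231.31] pointing down, gripper open.
Joint ranges: [-3.08, 3.08], [-0.75, 2.2], [0.22, 2.44], [-1.43, 4.57], [0, 2.65], [-2.85, 2.85]. Speed limits (rad/s): [2.79, 2.79, 3.14, 3.14, 3.14, 3.14].

### API

Orientations are given as [roll, pitch, yaw] about the fixed x, y, z axes, in that order (R = Rz(yaw) Ry(pitch) Rx(roll)).
In Python, from rig import status, eyes, arm, models gives the robot as it stands.
- The arm moves only by the tool move_arm, never from a script. Its argument "moves" is a list of rows, each a list of 3 entries, a list of its own where there are three numbers: the shift along the tool's x, y, z in units of 30 mm (1.0 is 30 mm), then the turn, a rotation vector about the tool's x, y, z in units of 8 degrees (1.0 is 8 degrees), then the finger opening in mm, from 0 to 85.4. A call has 1 to 10 rows; each row shifts and turns the commanded pose from where the row before left it, along the tool's axes as they then stand; what a row does not reach is not made up. A row lasts 1/10 s, in which the tool goes at most 50 mm and 8.59 degrees, less where a joint would pass 70% of its speed; a pose out of reach is approached as far as the arm can. A call is refused whole if a number of a shift passes 1 or a number of a turn 1, either way. A call with a gripper value outside its range is refused whole. The fingers move at their own pace and stop on an object; "squeeze" is the grip in N (left out, the last holds). Time passes only in rows, so rows that do not move let the fingers close. It gives the time, the measured TCP pose, the force and the opening at its end, in the units of the state.
- status.state(): the state, without advancing time (a new reading comes with each control period).
- eyes.get_image(name): name is "scene" or "top" or "wrist"; returns the picture (480x640x3 uint8, blue, green, red); there is no depth.
- eyes.calibration(name): a dict with "mtx" (3x3 intrinsics, pixels), "extrinsics" (4x4, takes a point from world to camera coordinates). Camera axes: x right, y down, z forward; pixel columns grow to the right and rows downward; lengths in mm; the calibration is good to about 2 mm. A picture is of the moment at which its call begins: read the wrist's pose just before it. calibration takes no time and is no camera call; for the wrist camera it gives the pose at the moment of the call.
- arm.sign_off(): hands the job in, once; it reports no verdict.
Trained networks look in the newest picture that a camera, given by its name, has taken for a name from the list of things; names that differ only in an ending like _2 or _b are one class to them, and where a whole thing is asked for, a point or a joint stands for the part that bears it (a point fixed in the world has none). Each returns a list of dicts, best first, with "score" (0 to 1); they miss things now and then, are a little off and sometimes report something else, mostly with a low value. They report only what shows in the picture. A call takes as long as a camera call. They do not tell look-alikes from the thing itself.
- models.outline_of(camera, query): "mask" (480x640 bool, what is visible of it) and "box" ([left, top, right, bottom] in pixels, round what is visible of it).
- models.pinpoint(camera, query): "position" ([row, column] in pixels: a listed point, or the origin of a listed thing).
The state is a dict: "clock": time; "joint_positions": joint angles; "joint_velocities": joint speeds; "effort": joint torques, N m; "ee_pos": TCP position; "tcp_rot": TCP orientation; "wrist_force": force on the tool from outside, world axes, zero at the start; "moment": the same for the moment, N m; "opening": finger opening in mm.
Only numpy, scipy, OpenCV 4.12 (cv2) and the standard library are available. Lean on these libraries where they do the work, as an engineer would, in place of code of your own. Each camera call takes 0.05 s, during which the arm holds its last target.

## Working session

There is one attempt and no reset: what is moved stays moved. The work goes in short steps, Python scripts to look and compute and a tool call to move; the robot and the scene stay as the last step left them, time stands still between calls to the robot, and variables do not carry over. Pictures are saved under pics/ and viewed, and the job is handed in when it is done.

Besides the shell and the picture viewer there is one more tool, called after "Call:" as name([rows], argument=value, ...), one row to a line, values as JSON. move_arm: Moves the arm, as the interface text tells. Its arguments: {"type":"object","properties":{"moves":{"type":"array"},"squeeze":{"type":"number"}},"required":["moves"]}

```bash
mkdir -p pics; cat > h.py <<'E'
import numpy as np, cv2
from rig import status, eyes, arm, models
def shot(cam,fn):
    im=np.array(eyes.get_image(cam)); cv2.imwrite('pics/'+fn,im); return im
def cal(cam):
    c=eyes.calibration(cam); return np.array(c['mtx']),np.array(c['extrinsics'])
def proj(cam,p,c=None):
    K,E=c or cal(cam); q=K@(E[:3,:3]@np.array(p,float)+E[:3,3]); return q[:2]/q[2]
def ray(cam,rc,c=None):
    K,E=c or cal(cam); d=np.linalg.inv(K)@np.array([rc[1],rc[0],1.]); R=E[:3,:3]
    return -R.T@E[:3,3], (R.T@d)/np.linalg.norm(d)
def atz(cam,rc,z,c=None):
    o,d=ray(cam,rc,c); return o+d*(z-o[2])/d[2]
def tri(obs):
    A=np.zeros((3,3));b=np.zeros(3)
    for cam,rc in obs:
        o,d=ray(cam,rc);P=np.eye(3)-np.outer(d,d);A+=P;b+=P@o
    x=np.linalg.solve(A,b)
    return x,[np.linalg.norm((np.eye(3)-np.outer(d,d))@(x-o)) for o,d in [ray(c,r) for c,r in obs]]
E
python3 - <<'E'
from h import *
np.set_printoptions(precision=1,suppress=True)
for c in ('scene','top','wrist'):
    shot(c,c+'0.png')
    for q in ('masher_grip','masher_foot','seat_a','nose_a','hook_a','tenderiser_grip','tray_mid','ramekin','cup'):
        try: print(c,q,[(np.array(r['position']).round(1).tolist(),round(r['score'],2)) for r in models.pinpoint(c,q)[:4]])
        except Exception as e: print(c,q,e)
print(status.state())
E
```

```text
scene masher_grip [([266.5, 314.5], 0.97), ([254.8, 390.3], 0.81), ([203.8, 235.2], 0.77), ([213.0, 286.3], 0.59)]
scene masher_foot [([311.9, 315.2], 0.87), ([259.1, 286.9], 0.71), ([249.3, 244.7], 0.66), ([298.2, 383.2], 0.58)]
scene seat_a [([280.0, 315.4], 0.7)]
scene nose_a []
scene hook_a [([324.8, 312.9], 0.97)]
scene tenderiser_grip [([216.9, 441.6], 0.82)]
scene tray_mid [([325.6, 190.1], 0.8)]
scene ramekin [([230.7, 335.3], 0.62)]
scene cup [([228.3, 463.2], 0.65), ([327.2, 195.1], 0.58)]
top masher_grip [([177.9, 295.6], 0.93), ([183.6, 363.4], 0.8), ([302.2, 387.3], 0.78), ([264.7, 349.7], 0.76)]
top masher_foot [([301.8, 380.3], 0.91), ([273.2, 347.7], 0.87), ([196.5, 361.6], 0.67), ([192.1, 296.8], 0.62)]
top seat_a []
top nose_a [([184.7, 363.8], 0.88)]
top hook_a [([198.5, 357.5], 0.82)]
top tenderiser_grip [([176.8, 240.1], 0.61)]
top tray_mid [([246.5, 457.9], 0.79)]
top ramekin [([275.6, 290.5], 0.68)]
top cup [([219.3, 181.4], 0.82)]
wrist masher_grip []
wrist masher_foot []
wrist seat_a []
wrist nose_a []
wrist hook_a []
wrist tenderiser_grip []
wrist tray_mid []
wrist ramekin []
wrist cup []
{'clock': 1.5, 'joint_positions': array([-1.4,  0.5,  1.4,  0. ,  1.2, -0.2]), 'joint_velocities': array([ 0.,  0., -0., -0., -0., -0.]), 'effort': array([ -0. , -44.2, -17.8,  -0. ,   0. ,  -0. ]), 'ee_pos': array([ 203. , -591.1,  231.3]), 'tcp_rot': array([-3.1,  0. , -1.2]), 'wrist_force': array([-0.2, -0.1,  0.8]), 'moment': array([-0.,  0., -0.]), 'opening': 85.67431615671637}
```

View pics/scene0.png

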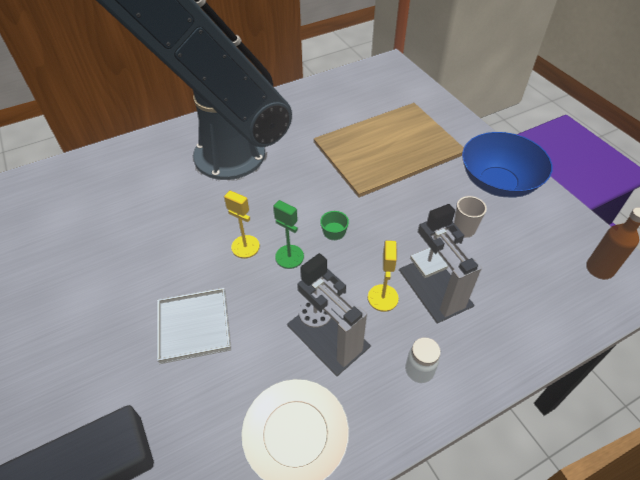

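View pics/top0.png

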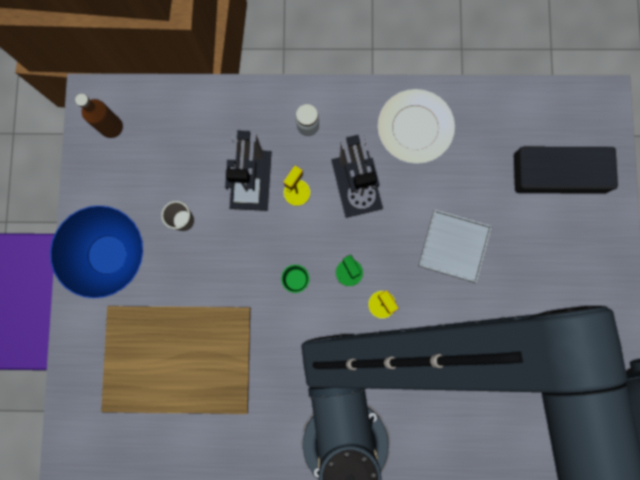

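```bash
python3 - <<'E'
import cv2
a=cv2.imread('pics/scene0.png')[170:350,220:500]
cv2.imwrite('pics/sc1.png',cv2.resize(a,None,fx=2.8,fy=2.8,interpolation=3))
a=cv2.imread('pics/top0.png')[140:340,220:420]
cv2.imwrite('pics/tc1.png',cv2.resize(a,None,fx=3,fy=3,interpolation=3))
E
```

```text
(no output)
```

View pics/sc1.png

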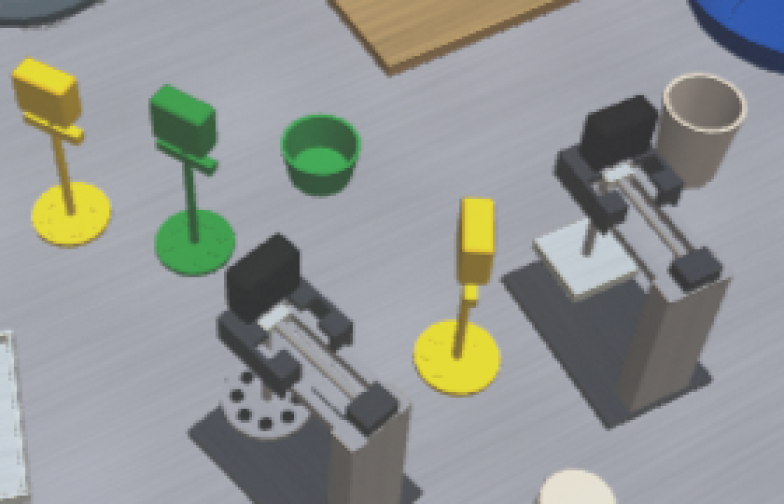

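View pics/tc1.png

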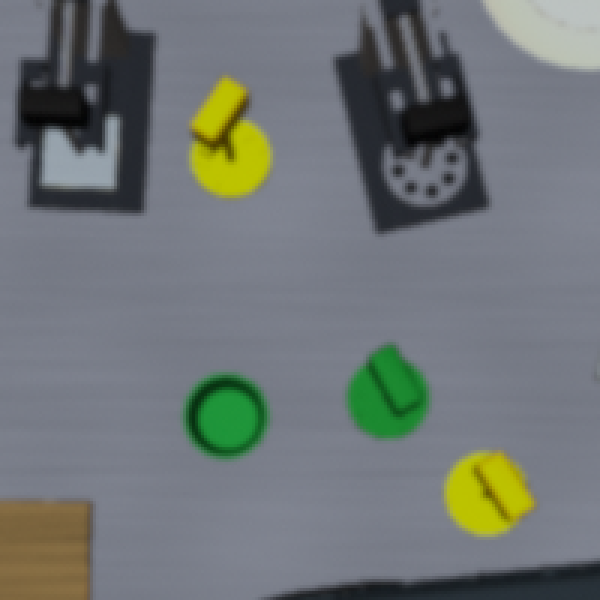

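Masher candidates: black grip over the round perforated foot (scene px (314,266), top (364,180)) fits. The yellow and green ones are look-alikes, and the black grip at scene (441,217) hangs over the square foot, so it is the tenderiser. The enlarged crops show the perforated disc below the first grip.

```bash
python3 - <<'E'
from h import *
np.set_printoptions(precision=1,suppress=True)
P=lambda *o: print(*tri(o))
print('grip');P(('scene',(266.5,314.5)),('top',(183.6,363.4)))
print(atz('scene',(266.5,314.5),205),atz('top',(183.6,363.4),205),atz('top',(179,365),227))
print('hook',atz('scene',(324.8,312.9),0),atz('top',(198.5,357.5),0)); 
print('seat',atz('scene',(280,315.4),165),'nose',atz('top',(184.7,363.8),176))
print('foot',atz('scene',(311.9,315.2),45),atz('top',(196.5,361.6),45))
print('tend grip',tri([('scene',(216.9,441.6)),('top',(176.8,240.1))]))
print('tray',atz('scene',(325.6,190.1),4),atz('top',(246.5,457.9),4))
print('ram',atz('scene',(230.7,335.3),0),atz('top',(275.6,290.5),0),'cup',atz('scene',(228.3,463.2),0),atz('top',(219.3,181.4),0))
# outlines
def rect(cam,q,pick,z):
    for r in models.outline_of(cam,q)[:4]:
        m=r['mask']; ys,xs=np.nonzero(m); print(q,r['score'],r['box'],m.sum())
        if abs(xs.mean()-pick[0])<15 and abs(ys.mean()-pick[1])<20:
            pts=np.array([atz(cam,(y,x),z)[:2] for x,y in zip(xs,ys)],np.float32)
            print('  rect',cv2.minAreaRect(pts))
rect('top','tray',(456,246),9)
rect('top','masher_grip',(364,180),227)
rect('top','hook_a',(357,180),5)
# base plate corners in top image: refine visually
for px in [(345.5,217.5),(382.5,209)]: print('base front corner',atz('top',(px[1],px[0]),8))
for n in('green','yel'): pass
print('look',atz('top',(271,349.),3),atz('top',(303,382.),3),atz('top',(192,297.),3))
E
```

```text
grip
[605.  -33.2 201.5] [np.float64(0.287700925983869), np.float64(0.28770092598387953)]
[607.3 -34.  205. ] [604.  -33.2 205. ] [609.2 -35.5 227. ]
hook [612.7 -45.1   0. ] [613.2 -29.4   0. ]
seat [610.9 -34.8 165. ] nose [608.3 -35.8 176. ]
foot [610.2 -37.2  45. ] [608.8 -37.6  45. ]
tend grip (array([620.2, 247.7, 205.4]), [np.float64(3.18062926812041), np.float64(3.180629268120239)])
tray [ 489.  -283.6    4. ] [ 489.2 -284.     4. ]
ram [402.7 128.5   0. ] [412.5 140.9   0. ] cup [550.4 416.3   0. ] [556.2 425.2   0. ]
tray 0.69 [421.6, 209.1, 491.1, 281.7] 3471Traceback (most recent call last):
  File "<stdin>", line 19, in <module>
  File "<stdin>", line 17, in rect
  File "h.py", line 13, in atz
    o,d=ray(cam,rc,c); return o+d*(z-o[2])/d[2]
        ~~~^^^^^^^^^^
  File "h.py", line 10, in ray
    K,E=c or cal(cam); d=np.linalg.inv(K)@np.array([rc[1],rc[0],1.]); R=E[:3,:3]
             ~~~^^^^^
  File "h.py", line 6, in cal
    c=eyes.calibration(cam); return np.array(c['mtx']),np.array(c['extrinsics'])
ValueError: time passes only in moves, steps and waits
```

```bash
python3 - <<'E'
import cv2
a=cv2.imread('pics/top0.png')[130:225,320:400]
cv2.imwrite('pics/tc2.png',cv2.resize(a,None,fx=6,fy=6,interpolation=2))
E
```

```text
(no output)
```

View pics/tc2.png

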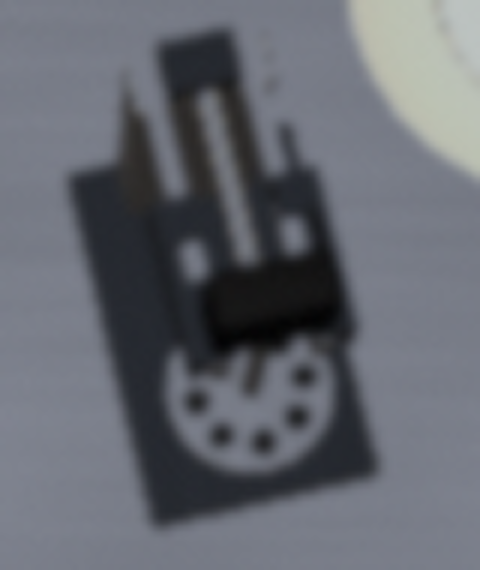

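```bash
cat >> h.py <<'E'
_c={}
_cal=cal
def cal(cam):
    if cam=='wrist': return _cal(cam)
    if cam not in _c: _c[cam]=_cal(cam)
    return _c[cam]
E
python3 - <<'E'
from h import *
np.set_printoptions(precision=2,suppress=True)
eyes.get_image('top')
q=[atz('top',(130+y/6,320+x/6),8)[:2] for x,y in [(155,525),(378,472),(70,178),(320,172)]]
print(q)
for a,b,w in [(0,1,'front'),(0,2,'left'),(1,3,'right')]:
    d=q[b]-q[a]; print(w,np.linalg.norm(d),np.degrees(np.arctan2(d[1],d[0])))
# slider/post line at z~175
a=atz('top',(130+100/6,320+210/6),178)[:2];b=atz('top',(130+265/6,320+248/6),178)[:2];d=a-b;print('keeper dir',np.degrees(np.arctan2(d[1],d[0])))
def rect(cam,q,pick,z):
    for r in models.outline_of(cam,q)[:5]:
        m=r['mask']; ys,xs=np.nonzero(m)
        if abs(xs.mean()-pick[0])<15 and abs(ys.mean()-pick[1])<20:
            c=cal(cam)
            pts=np.array([atz(cam,(y,x),z,c)[:2] for x,y in zip(xs,ys)],np.float32)
            print(q,r['score'],'  rect',cv2.minAreaRect(pts))
rect('top','tray',(456,246),9)
rect('top','masher_grip',(364,180),227)
E
```

```text
[array([561.77,   0.84]), array([585.26, -94.27]), array([713.95,  37.93]), array([717.03, -70.07])]
front 97.9651307793866 -76.12481178609718
left 156.63952112684657 13.697165264268229
right 133.97087648895467 10.405805935091891
keeper dir 12.584080715808579
tray 0.92   rect ((492.315673828125, -273.92291259765625), (153.73263549804688, 153.60743713378906), 73.80049133300781)
masher_grip 0.92   rect ((587.093505859375, -27.064910888671875), (60.877716064453125, 86.9765625), 83.19591522216797)
```

```bash
cat > plan.py <<'E'
import numpy as np
from scipy.spatial.transform import Rotation as Rn
def plan(p0,r0,p1,r1,n,op=85):
    """rows from pose to pose (rpy), n rows"""
    R0=Rn.from_euler('xyz',r0);R1=Rn.from_euler('xyz',r1)
    tot=(R0.inv()*R1).as_rotvec(); p=np.array(p0,float);R=R0;p0=p.copy();rows=[]
    for i in range(n):
        tgt=p0+(np.array(p1)-p0)*(i+1)/n
        s=np.round(R.inv().apply(tgt-p)/30,2); p=p+R.apply(s*30)
        q=(R.inv()*R0*Rn.from_rotvec(tot*(i+1)/n)).as_rotvec()
        t=np.round(np.degrees(q)/8,2); R=R*Rn.from_rotvec(np.radians(t*8))
        rows.append([s.tolist(),t.tolist(),op])
    print(str(rows).replace(' ','')); print('max',max(np.abs(np.r_[r[0],r[1]]).max() for r in rows),'end',p.round(1),R.as_euler('xyz').round(3))
E
python3 - <<'E'
from h import *
from plan import plan
s=status.state();print(s['ee_pos'],s['tcp_rot'],s['clock'])
a=s['ee_pos'];m=[450,-300,330]
plan(a,s['tcp_rot'],m,[np.pi,0,-0.45],14)
plan(m,[np.pi,0,-0.45],[560,-48,360],[np.pi,0,0.23],10)
c=_c if 0 else None
K,E=cal('wrist');print('cam pos',-E[:3,:3].T@E[:3,3], E[:3,:3])
E
```

```text
[ 203.02321571 -591.09431384  231.31276408] [-3.14158920e+00 -3.75598437e-05 -1.24000348e+00] 1.7
[[[-0.46,-0.78,-0.23],[0.0,-0.0,-0.4],85],[[-0.42,-0.81,-0.24],[0.0,-0.0,-0.41],85],[[-0.38,-0.83,-0.23],[0.0,-0.0,-0.4],85],[[-0.32,-0.84,-0.24],[0.0,-0.0,-0.41],85],[[-0.28,-0.87,-0.23],[0.0,-0.0,-0.4],85],[[-0.23,-0.88,-0.24],[0.0,-0.0,-0.4],85],[[-0.18,-0.89,-0.23],[0.0,-0.0,-0.41],85],[[-0.13,-0.9,-0.24],[0.0,-0.0,-0.4],85],[[-0.08,-0.91,-0.23],[0.0,-0.0,-0.41],85],[[-0.02,-0.9,-0.24],[0.0,-0.0,-0.4],85],[[0.02,-0.91,-0.23],[0.0,-0.0,-0.41],85],[[0.08,-0.91,-0.24],[0.0,-0.0,-0.4],85],[[0.13,-0.9,-0.23],[0.0,-0.0,-0.4],85],[[0.18,-0.89,-0.24],[0.0,-0.0,-0.41],85]]
max 0.91 end [ 450.1 -300.1  330. ] [ 3.142 -0.    -0.45 ]
[[[-0.04,-0.92,-0.1],[0.0,0.0,-0.49],85],[[0.03,-0.91,-0.1],[-0.0,0.0,-0.48],85],[[0.09,-0.91,-0.1],[-0.0,0.0,-0.49],85],[[0.15,-0.91,-0.1],[-0.0,0.0,-0.49],85],[[0.21,-0.89,-0.1],[-0.0,0.0,-0.49],85],[[0.28,-0.87,-0.1],[-0.0,0.0,-0.48],85],[[0.33,-0.86,-0.1],[-0.0,0.0,-0.49],85],[[0.39,-0.83,-0.1],[-0.0,0.0,-0.49],85],[[0.44,-0.8,-0.1],[-0.0,0.0,-0.48],85],[[0.5,-0.77,-0.1],[-0.0,0.0,-0.49],85]]
max 0.92 end [560.1 -48.  360. ] [3.142 0.    0.23 ]
cam pos [ 274.81368809 -567.42669001  375.0000862 ] [[ 3.24245065e-01 -9.45973091e-01 -2.19815488e-04]
 [-9.04789917e-01 -3.10196775e-01  2.91775884e-01]
 [-2.76080321e-01 -9.44080037e-02 -9.56486688e-01]]
```

Call:
move_arm([
  [[-0.46,-0.78,-0.23],[0,0,-0.4],85],
  [[-0.42,-0.81,-0.24],[0,0,-0.41],85],
  [[-0.38,-0.83,-0.23],[0,0,-0.4],85],
  [[-0.32,-0.84,-0.24],[0,0,-0.41],85],
  [[-0.28,-0.87,-0.23],[0,0,-0.4],85],
  [[-0.23,-0.88,-0.24],[0,0,-0.4],85],
  [[-0.18,-0.89,-0.23],[0,0,-0.41],85],
  [[-0.13,-0.9,-0.24],[0,0,-0.4],85],
  [[-0.08,-0.91,-0.23],[0,0,-0.41],85],
  [[-0.02,-0.9,-0.24],[0,0,-0.4],85],
])

```text
clock: 2.7
ee_pos: [380.0, -382.3, 302.2]
tcp_rot: [3.142, -0.0, -0.674]
wrist_force: [0.7, 0.6, 0.1]
opening: 85.0
```

Call:
move_arm([
  [[0.02,-0.91,-0.23],[0,0,-0.41],85],
  [[0.08,-0.91,-0.24],[0,0,-0.4],85],
  [[0.13,-0.9,-0.23],[0,0,-0.4],85],
  [[0.18,-0.89,-0.24],[0,0,-0.41],85],
  [[-0.04,-0.92,-0.1],[0,0,-0.49],85],
  [[0.03,-0.91,-0.1],[0,0,-0.48],85],
  [[0.09,-0.91,-0.1],[0,0,-0.49],85],
  [[0.15,-0.91,-0.1],[0,0,-0.49],85],
  [[0.21,-0.89,-0.1],[0,0,-0.49],85],
  [[0.28,-0.87,-0.1],[0,0,-0.48],85],
])

```text
clock: 3.7
ee_pos: [516.4, -147.8, 348.3]
tcp_rot: [3.142, -0.0, -0.039]
wrist_force: [0.3, 0.4, -0.2]
opening: 84.9
```

Call:
move_arm([
  [[0.33,-0.86,-0.1],[0,0,-0.49],85],
  [[0.39,-0.83,-0.1],[0,0,-0.49],85],
  [[0.44,-0.8,-0.1],[0,0,-0.48],85],
  [[0.5,-0.77,-0.1],[0,0,-0.49],85],
  [[0,0,0],[0,0,0],85],
  [[0,0,0],[0,0,0],85],
])

```text
clock: 4.3
ee_pos: [560.0, -47.8, 360.0]
tcp_rot: [3.141, 0.0, 0.231]
wrist_force: [-0.8, -0.4, -0.1]
opening: 85.0
```

```bash
python3 - <<'E'
from h import *
np.set_printoptions(precision=1,suppress=True)
print(status.state()['ee_pos'],status.state()['tcp_rot'])
c=cal('wrist'); shot('wrist','w1.png'); shot('top','t1.png')
for q,z in (('masher_grip',205),('seat_a',165),('nose_a',176),('hook_a',0),('masher_foot',45)):
    print(q,[(np.array(r['position']).round(1).tolist(),round(r['score'],2),atz('wrist',r['position'],z,c)) for r in models.pinpoint('wrist',q)[:3]])
for q,z in (('tray_mid',4),('tray',0)):
    print(q,[(np.array(r['position']).round(1).tolist(),round(r['score'],2),atz('top',r['position'],z)) for r in models.pinpoint('top',q)[:3]])
E
```

```text
[560.  -47.8 360. ] [3.1 0.  0.2]
masher_grip [([120.7, 172.3], 0.65, array([436.5,  -3.3, 205. ])), ([9.2, 452.1], 0.59, array([616.9, 115.2, 205. ])), ([192.4, 73.6], 0.59, array([366.7, -75.6, 205. ]))]
seat_a []
nose_a [([211.4, 370.4], 0.74, array([605.4, -42.8, 176. ]))]
hook_a []
masher_foot [([46.2, 407.0], 0.89, array([619.6, 118.5,  45. ])), ([124.1, 218.1], 0.83, array([430.9,  -9.8,  45. ])), ([181.1, 363.0], 0.65, array([611.2, -35.5,  45. ]))]
tray_mid [([246.4, 451.6], 0.95, array([ 489.4, -268.1,    4. ]))]
tray [([243.7, 454.2], 0.6, array([ 496.9, -275.6,    0. ]))]
```

View pics/w1.png

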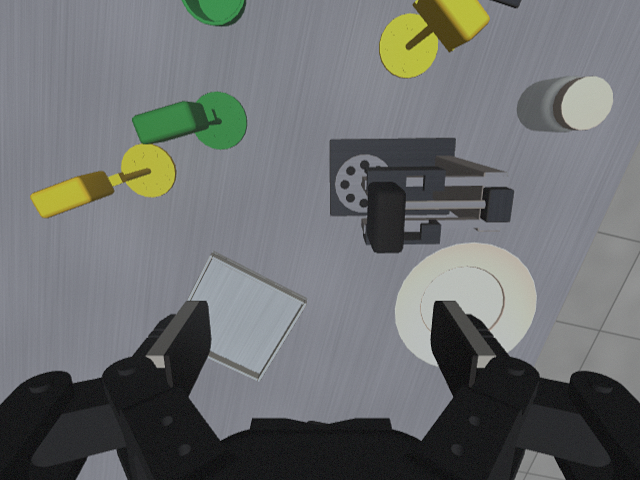

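```bash
cat > ov.py <<'E'
from h import *
def box(c,o,yaw,cen,half):
    R=np.array([[np.cos(yaw),-np.sin(yaw),0],[np.sin(yaw),np.cos(yaw),0],[0,0,1]])
    return [proj('wrist',np.array(o)+R@(np.array(cen)+np.array(half)*s),c) for s in
      [(-1,-1,1),(1,-1,1),(1,1,1),(-1,1,1),(-1,-1,-1),(1,-1,-1),(1,1,-1),(-1,1,-1)]]
def draw(im,P,col,k,off):
    P=[tuple(int(v) for v in ((p-off)*k)) for p in P]
    for a,b in [(0,1),(1,2),(2,3),(3,0),(4,5),(5,6),(6,7),(7,4),(0,4),(1,5),(2,6),(3,7)]: cv2.line(im,P[a],P[b],col,1)
E
python3 - <<'E'
from ov import *
c=cal('wrist'); im=cv2.imread('pics/w1.png'); np.save('c1.npy',np.array([np.pad(c[0],((0,1),(0,1))),c[1]]))
off=np.array([310,120]);k=4
a=cv2.resize(im[120:270,310:510],None,fx=k,fy=k,interpolation=3)
o=(609,-36.5,0);y=.23
draw(a,box(c,o,y,(0,0,205),(12,25,22)),(0,0,255),k,off)
draw(a,box(c,o,y,(0,0,48),(35,35,3)),(0,255,0),k,off)
draw(a,box(c,o,y,(37,0,4),(80,50,4)),(255,255,0),k,off)
draw(a,box(c,o,y,(106,0,91),(11,12,91)),(255,0,255),k,off)
cv2.imwrite('pics/o1.png',a)
g=cv2.cvtColor(im,cv2.COLOR_BGR2GRAY);m=(g[160:270,350:425]<38).astype(np.uint8)
for t in ((212,254),(306,300),(261,380)): print(atz('wrist',(t[1],t[0]),18,c))
E
```

```text
[ 441.66224689 -181.72078882   18.        ]
[ 580.51089211 -220.07928238   18.        ]
[ 543.14115267 -365.6475027    18.        ]
```

View pics/o1.png

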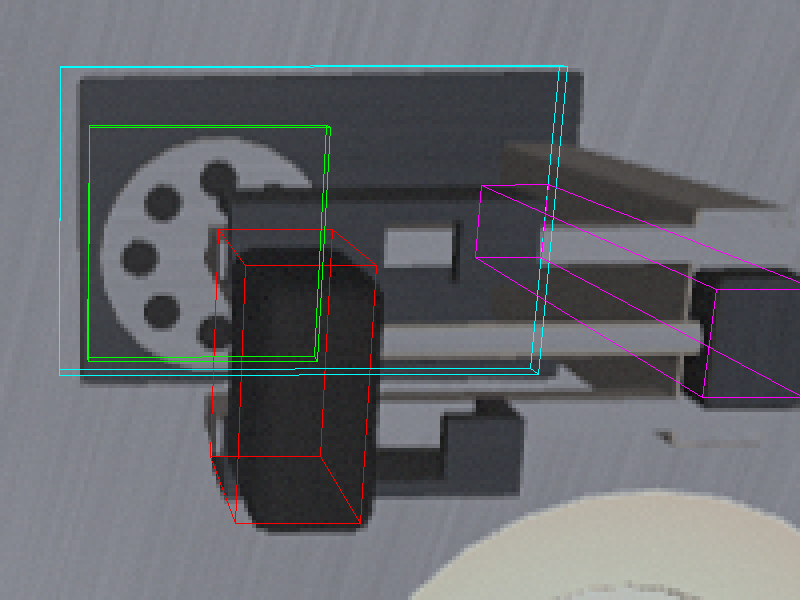

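Call:
move_arm([
  [[0.875,0.02,0.4],[0,0,0],85],
  [[0.875,0.02,0.8],[0,0,0],85],
  [[0,0,0.9],[0,0,0],85],
  [[0,0,0.9],[0,0,0],85],
  [[0,0,0.8],[0,0,0],85],
  [[0,0,0.8],[0,0,0],85],
  [[0,0,0.7],[0,0,0],85],
  [[0,0,0.43],[0,0,0],85],
  [[0,0,0],[0,0,0],85],
  [[0,0,0],[0,0,0],85],
])

```text
clock: 5.75
ee_pos: [612.0, -37.5, 188.6]
tcp_rot: [3.141, -0.001, 0.23]
wrist_force: [0.4, 0.2, -0.2]
opening: 84.8
```

```bash
python3 - <<'E'
from h import *
s=status.state();print(s['ee_pos'],s['tcp_rot'],s['wrist_force'])
shot('wrist','w2.png');a=shot('scene','s2.png')[170:350,220:460]
cv2.imwrite('pics/s2c.png',cv2.resize(a,None,fx=3,fy=3,interpolation=3))
E
```

```text
[611.98553117 -37.45197157 188.63918305] [ 3.14114757e+00 -8.56010104e-04  2.30103471e-01] [ 0.36195938  0.21822519 -0.15710569]
```

View pics/w2.png

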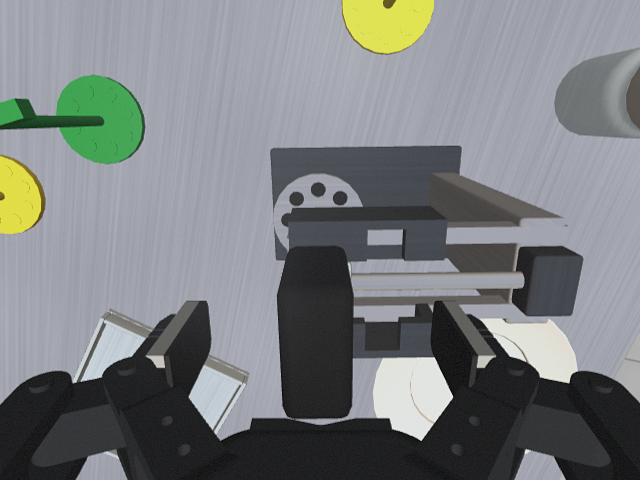

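View pics/s2c.png

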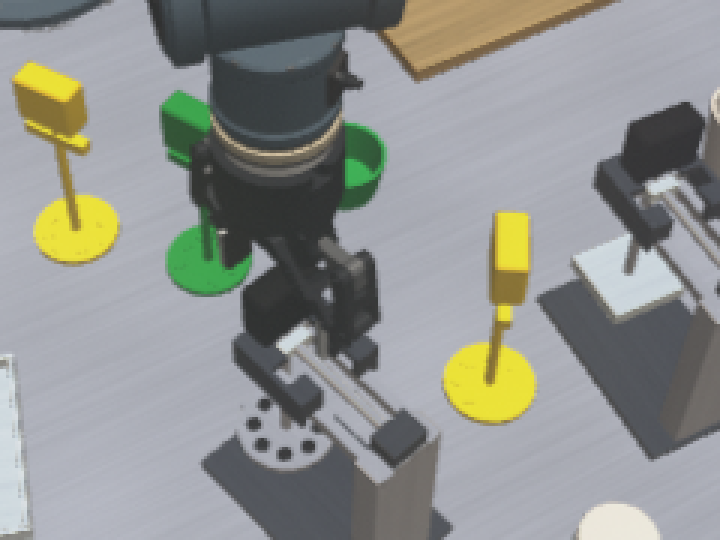

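Call:
move_arm([
  [[0,0,0],[0,0,0],40],
  [[0,0,0],[0,0,0],32],
  [[0,0,0],[0,0,0],30],
  [[0,0,0],[0,0,0],28],
  [[0,0,0],[0,0,0],26],
], squeeze=20)

```text
clock: 6.35
ee_pos: [611.4, -37.2, 188.2]
tcp_rot: [3.142, 0.0, 0.23]
wrist_force: [-0.5, -0.6, 0.4]
opening: 26.0
```

Call:
move_arm([
  [[0,0,0],[0,0,0],22],
  [[0,0,0],[0,0,0],20],
  [[0,0,0],[0,0,0],18],
  [[0,0,0],[0,0,0],18],
])

```text
clock: 6.75
ee_pos: [611.0, -37.3, 188.2]
tcp_rot: [-3.141, 0.001, 0.23]
wrist_force: [-2.3, -1.3, 3.1]
opening: 24.3
```

Call:
move_arm([
  [[0,0,-0.02],[0,0,0],15],
  [[0,0,-0.02],[0,0,0],15],
  [[0,0,0],[0,0,0],15],
  [[0,0,0],[0,0,0],15],
], squeeze=45)

```text
clock: 7.15
ee_pos: [611.1, -37.2, 188.4]
tcp_rot: [-3.141, 0.001, 0.23]
wrist_force: [-1.1, -1.7, -4.5]
opening: 23.4
```

Call:
move_arm([
  [[0,0,-0.03],[0,0,0],15],
  [[0,0,0],[0,0,0],15],
])

```text
clock: 7.35
ee_pos: [611.0, -37.0, 189.7]
tcp_rot: [-3.141, 0.001, 0.23]
wrist_force: [-1.4, 0.0, -5.2]
opening: 23.3
```

Call:
move_arm([
  [[0,0,0],[0,0,0],15],
])

```text
clock: 7.45
ee_pos: [611.0, -37.0, 189.8]
tcp_rot: [-3.141, 0.001, 0.23]
wrist_force: [-0.9, -0.1, -5.0]
opening: 23.7
```

Call:
move_arm([
  [[0.07,0,0],[0,0,0],15],
  [[0.07,0,0],[0,0,0],15],
  [[0.07,0,0],[0,0,0],15],
  [[0.06,0,0],[0,0,0],15],
  [[0.06,0,0],[0,0,0],15],
  [[0,0,0],[0,0,0],15],
])

```text
clock: 8.05
ee_pos: [620.7, -34.7, 189.8]
tcp_rot: [-3.141, 0.001, 0.23]
wrist_force: [-4.5, -0.3, -4.2]
opening: 23.6
```

Call:
move_arm([
  [[0,0,-0.03],[0,0,0],15],
  [[0,0,0],[0,0,0],15],
])

```text
clock: 8.25
ee_pos: [620.8, -34.9, 191.0]
tcp_rot: [-3.141, 0.001, 0.23]
wrist_force: [-4.2, -1.1, -6.7]
opening: 23.5
```

Call:
move_arm([
  [[0,0,-0.02],[0,0,0],15],
  [[0,0,0],[0,0,0],15],
])

```text
clock: 8.45
ee_pos: [620.8, -35.0, 191.4]
tcp_rot: [-3.141, 0.001, 0.23]
wrist_force: [-5.7, 0.5, -8.1]
opening: 23.4
```

Call:
move_arm([
  [[0.05,0,-0.01],[0,0,0],15],
  [[0.05,0,0],[0,0,0],15],
])

```text
clock: 8.65
ee_pos: [622.2, -34.6, 191.4]
tcp_rot: [-3.141, 0.005, 0.231]
wrist_force: [-6.9, -2.3, -6.3]
opening: 22.9
```

Call:
move_arm([
  [[0.05,0,0],[0,0,0],15],
  [[0,0,0],[0,0,0],15],
])

```text
clock: 8.85
ee_pos: [623.9, -34.2, 191.4]
tcp_rot: [-3.141, 0.004, 0.231]
wrist_force: [-6.0, -1.6, -7.2]
opening: 23.5
```

Call:
move_arm([
  [[0.05,0,0],[0,0,0],15],
  [[0,0,0],[0,0,0],15],
])

```text
clock: 9.05
ee_pos: [625.2, -33.9, 191.4]
tcp_rot: [-3.141, 0.005, 0.231]
wrist_force: [-6.4, -1.4, -6.0]
opening: 23.4
```

Call:
move_arm([
  [[0.05,0,0],[0,0,0],15],
  [[0,0,0],[0,0,0],15],
])

```text
clock: 9.25
ee_pos: [626.6, -33.5, 191.4]
tcp_rot: [-3.141, 0.005, 0.231]
wrist_force: [-7.1, -1.6, -7.4]
opening: 23.6
```

Call:
move_arm([
  [[0,0,-0.02],[0,0,0],15],
  [[0,0,0],[0,0,0],15],
])

```text
clock: 9.45
ee_pos: [626.5, -33.5, 191.4]
tcp_rot: [-3.141, 0.005, 0.231]
wrist_force: [-6.1, -1.9, -9.8]
opening: 23.5
```

Call:
move_arm([
  [[0,0,-0.02],[0,0,0],15],
  [[0,0,0],[0,0,0],15],
])

```text
clock: 9.65
ee_pos: [626.5, -33.5, 191.4]
tcp_rot: [-3.141, 0.005, 0.231]
wrist_force: [-4.7, -1.5, -11.5]
opening: 23.2
```

Call:
move_arm([
  [[0.05,0,0],[0,0,0],15],
  [[0,0,0],[0,0,0],15],
])

```text
clock: 9.85
ee_pos: [626.8, -33.4, 191.4]
tcp_rot: [-3.14, 0.008, 0.231]
wrist_force: [-7.5, -3.3, -10.6]
opening: 23.4
```

Call:
move_arm([
  [[0.05,0,0],[0,0,0],15],
  [[0,0,0],[0,0,0],15],
])

```text
clock: 10.05
ee_pos: [627.8, -33.2, 191.4]
tcp_rot: [-3.14, 0.009, 0.231]
wrist_force: [-8.4, -4.1, -8.9]
opening: 23.6
```

Call:
move_arm([
  [[0.05,0,0],[0,0,0],15],
  [[0,0,0],[0,0,0],15],
])

```text
clock: 10.25
ee_pos: [629.1, -32.9, 191.4]
tcp_rot: [-3.14, 0.01, 0.231]
wrist_force: [-9.1, -2.8, -9.7]
opening: 23.5
```

Call:
move_arm([
  [[0.05,0,0],[0,0,0],15],
  [[0,0,0],[0,0,0],15],
])

```text
clock: 10.45
ee_pos: [630.5, -32.5, 191.4]
tcp_rot: [-3.14, 0.01, 0.231]
wrist_force: [-9.5, -3.6, -8.9]
opening: 23.2
```

Call:
move_arm([
  [[0.05,0,0],[0,0,0],15],
  [[0,0,0],[0,0,0],15],
])

```text
clock: 10.65
ee_pos: [631.9, -32.2, 191.4]
tcp_rot: [-3.14, 0.01, 0.231]
wrist_force: [-9.3, -3.2, -8.8]
opening: 23.8
```

Call:
move_arm([
  [[0.05,0,0],[0,0,0],15],
  [[0,0,0],[0,0,0],15],
])

```text
clock: 10.85
ee_pos: [633.4, -31.8, 191.4]
tcp_rot: [-3.14, 0.01, 0.231]
wrist_force: [-8.5, -2.7, -9.1]
opening: 23.5
```

Call:
move_arm([
  [[0.05,0,0],[0,0,0],15],
  [[0,0,0],[0,0,0],15],
])

```text
clock: 11.05
ee_pos: [635.0, -31.4, 191.4]
tcp_rot: [-3.14, 0.009, 0.231]
wrist_force: [-9.7, -3.0, -9.5]
opening: 23.3
```

```bash
python3 - <<'E'
from h import *
d=np.load('c1.npy');c=(d[0][:3,:3],d[1])
u=np.array([np.cos(.23),np.sin(.23)]);v=np.array([-u[1],u[0]])
ref=np.array([610,-37.3])
for x,y in [(385,248),(453,248),(443,440),(375,490)]:
    for z in (173,179):
        p=atz('wrist',(120+y/4,310+x/4),z,c)[:2]; print((x,y),z,(p-ref)@u,(p-ref)@v)
E
```

```text
(385, 248) 173 24.797768763811682 20.47518155984708
(385, 248) 179 23.43643816376049 21.451107647241066
(453, 248) 173 39.61395149244521 20.453854118903436
(453, 248) 179 37.983797056041 21.430167169970765
(443, 440) 173 40.73686442713983 -23.142804072398935
(443, 440) 179 39.086335932955365 -21.37547614781004
(375, 490) 173 26.09817538447757 -35.02743003385742
(375, 490) 179 24.713250292985002 -33.044468244385996
```

Call:
move_arm([
  [[0.05,0,0],[0,0,0],15],
  [[0,0,0],[0,0,0],15],
])

```text
clock: 11.25
ee_pos: [638.2, -30.8, 192.2]
tcp_rot: [-3.141, 0.005, 0.23]
wrist_force: [-5.6, -1.1, -6.1]
opening: 23.1
```

Call:
move_arm([
  [[0.05,0,0],[0,0,0],15],
  [[0,0,0],[0,0,0],15],
])

```text
clock: 11.45
ee_pos: [640.0, -30.3, 192.5]
tcp_rot: [-3.141, 0.004, 0.231]
wrist_force: [-6.8, -1.3, -7.3]
opening: 23.5
```

Call:
move_arm([
  [[0.05,0,0],[0,0,0],15],
  [[0,0,0],[0,0,0],15],
])

```text
clock: 11.65
ee_pos: [641.4, -30.0, 192.6]
tcp_rot: [-3.141, 0.004, 0.231]
wrist_force: [-6.2, -0.6, -5.8]
opening: 23.7
```

Call:
move_arm([
  [[0,0,-0.04],[0,0,0],15],
  [[0,0,0],[0,0,0],15],
])

```text
clock: 11.85
ee_pos: [641.3, -30.1, 193.8]
tcp_rot: [-3.141, 0.004, 0.231]
wrist_force: [-6.9, -0.6, -6.2]
opening: 23.9
```

Call:
move_arm([
  [[0,0,-0.05],[0,0,0],15],
  [[0,0,0],[0,0,0],15],
])

```text
clock: 12.05
ee_pos: [641.4, -30.2, 195.4]
tcp_rot: [-3.141, 0.004, 0.23]
wrist_force: [-6.8, -1.2, -6.3]
opening: 23.5
```

Call:
move_arm([
  [[0,0,-0.05],[0,0,0],15],
  [[0,0,0],[0,0,0],15],
])

```text
clock: 12.25
ee_pos: [641.4, -30.2, 196.9]
tcp_rot: [-3.141, 0.004, 0.23]
wrist_force: [-6.7, -1.8, -7.1]
opening: 23.0
```

Call:
move_arm([
  [[0,0,-0.07],[0,0,0],15],
  [[0,0,-0.07],[0,0,0],15],
])

```text
clock: 12.45
ee_pos: [641.0, -30.1, 200.6]
tcp_rot: [-3.141, 0.005, 0.23]
wrist_force: [-6.8, -1.0, -8.6]
opening: 23.6
```

Call:
move_arm([
  [[0,0,-0.08],[0,0,0],15],
  [[0,0,-0.08],[0,0,0],15],
])

```text
clock: 12.65
ee_pos: [640.9, -30.1, 205.2]
tcp_rot: [-3.141, 0.006, 0.23]
wrist_force: [-6.2, -1.9, -8.4]
opening: 23.5
```

Call:
move_arm([
  [[0,0,-0.1],[0,0,0],15],
  [[0,0,-0.15],[0,0,0],15],
  [[0,0,0],[0,0,0],15],
])

```text
clock: 12.95
ee_pos: [641.3, -29.9, 213.6]
tcp_rot: [-3.141, 0.004, 0.23]
wrist_force: [-6.4, 0.3, -6.8]
opening: 23.4
```

Call:
move_arm([
  [[0,0,-0.15],[0,0,0],15],
  [[0,0,-0.15],[0,0,0],15],
  [[-0.1,0,0],[0,0,0],15],
  [[-0.2,0,0],[0,0,0],15],
  [[-0.2,0,0],[0,0,0],15],
])

```text
clock: 13.45
ee_pos: [627.4, -33.3, 222.7]
tcp_rot: [-3.141, 0.002, 0.23]
wrist_force: [-4.5, -0.8, -7.4]
opening: 23.3
```

Call:
move_arm([
  [[-0.2,0,0],[0,0,0],15],
  [[-0.3,0,0],[0,0,0],15],
  [[-0.3,0,0],[0,0,0],15],
  [[0,0,0],[0,0,0],15],
])

```text
clock: 13.85
ee_pos: [606.0, -39.2, 224.2]
tcp_rot: [3.14, -0.005, 0.23]
wrist_force: [0.5, -0.2, -4.6]
opening: 23.6
```

Call:
move_arm([
  [[-0.4,0,0],[0,0,0],15],
  [[-0.6,0,0],[0,0,0],15],
  [[-0.6,0,0],[0,0,0],15],
  [[-0.6,0,0],[0,0,0],15],
  [[-0.6,0,0],[0,0,0],15],
  [[-0.5,0,0],[0,0,0],15],
  [[-0.2,0,0],[0,0,0],15],
  [[0,0,0],[0,0,0],15],
])

```text
clock: 14.65
ee_pos: [502.8, -62.9, 223.6]
tcp_rot: [3.141, -0.002, 0.23]
wrist_force: [0.3, 0.3, -4.0]
opening: 23.7
```

```bash
python3 - <<'E'
from h import *
from plan import plan
s=status.state();print(s['ee_pos'],s['tcp_rot'],s['wrist_force'])
a=shot('scene','s3.png');cv2.imwrite('pics/s3c.png',cv2.resize(a[150:380,130:430],None,fx=2.6,fy=2.6,interpolation=3))
plan(s['ee_pos'],s['tcp_rot'],[491,-273,215],[np.pi,0,0.0],14,15)
E
```

```text
[502.77172676 -62.93336609 223.55116404] [ 3.14084442e+00 -1.63418414e-03  2.29504809e-01] [ 0.33575755  0.28212717 -4.00571317]
[[[-0.14,0.48,0.02],[0.0,-0.0,0.12],15],[[-0.13,0.48,0.02],[0.0,-0.0,0.11],15],[[-0.13,0.49,0.02],[0.0,-0.0,0.12],15],[[-0.12,0.49,0.02],[0.0,-0.0,0.12],15],[[-0.11,0.48,0.02],[0.0,-0.0,0.12],15],[[-0.1,0.49,0.02],[0.0,-0.01,0.11],15],[[-0.09,0.5,0.02],[0.0,0.0,0.12],15],[[-0.09,0.49,0.02],[0.0,0.0,0.12],15],[[-0.07,0.5,0.02],[0.0,0.0,0.12],15],[[-0.07,0.49,0.03],[0.0,0.0,0.11],15],[[-0.06,0.5,0.02],[0.0,0.0,0.12],15],[[-0.06,0.5,0.02],[0.0,-0.0,0.12],15],[[-0.04,0.5,0.02],[0.0,-0.0,0.12],15],[[-0.04,0.5,0.02],[0.0,-0.0,0.11],15]]
max 0.5 end [ 490.9 -273.1  214.9] [ 3.141e+00 -0.000e+00  1.000e-03]
```

View pics/s3c.png

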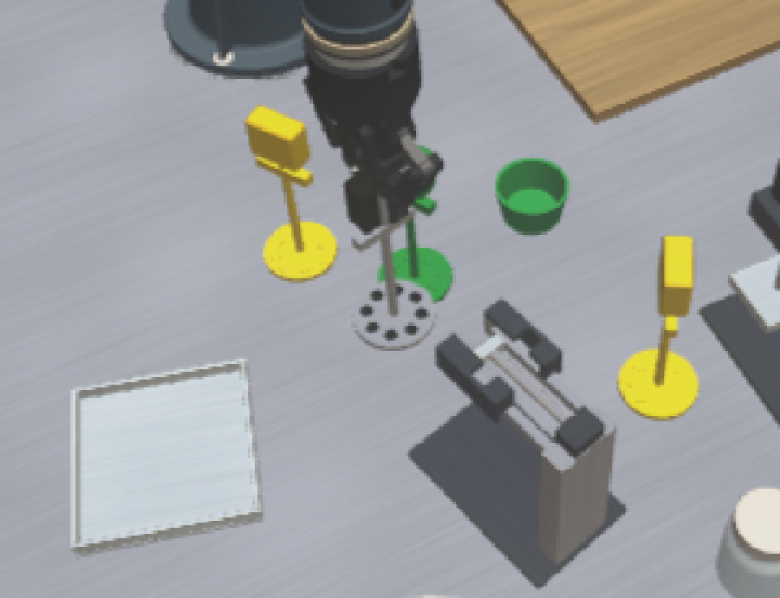

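Call:
move_arm([
  [[-0.14,0.48,0.02],[0,0,0.12],15],
  [[-0.13,0.48,0.02],[0,0,0.11],15],
  [[-0.13,0.49,0.02],[0,0,0.12],15],
  [[-0.12,0.49,0.02],[0,0,0.12],15],
  [[-0.11,0.48,0.02],[0,0,0.12],15],
  [[-0.1,0.49,0.02],[0,0,0.11],15],
  [[-0.09,0.5,0.02],[0,0,0.12],15],
])

```text
clock: 15.4
ee_pos: [496.8, -169.3, 218.6]
tcp_rot: [-3.141, 0.0, 0.114]
wrist_force: [-0.1, 0.0, -3.9]
opening: 23.7
```

Call:
move_arm([
  [[-0.09,0.49,0.02],[0,0,0.12],15],
  [[-0.07,0.5,0.02],[0,0,0.12],15],
  [[-0.07,0.49,0.03],[0,0,0.11],15],
  [[-0.06,0.5,0.02],[0,0,0.12],15],
  [[-0.06,0.5,0.02],[0,0,0.12],15],
  [[-0.04,0.5,0.02],[0,0,0.12],15],
  [[-0.04,0.4,0.02],[0,0,0.11],15],
  [[0,0.1,0],[0,0,0],15],
  [[0,0,0],[0,0,0],15],
])

```text
clock: 16.3
ee_pos: [490.9, -273.3, 214.1]
tcp_rot: [-3.141, 0.0, 0.0]
wrist_force: [0.2, -0.1, -3.7]
opening: 23.9
```

```bash
python3 - <<'E'
from h import *
s=status.state();print(s['ee_pos'],s['tcp_rot'],s['wrist_force'])
c=cal('wrist');shot('wrist','w4.png')
a=shot('scene','s4.png');cv2.imwrite('pics/s4c.png',cv2.resize(a[200:380,100:340],None,fx=3,fy=3,interpolation=3))
E
```

```text
[ 490.93563095 -273.3088847   214.0863631 ] [-3.14109138e+00  7.50783847e-05  3.57864666e-04] [ 0.18275316 -0.14182094 -3.68377711]
```

View pics/s4c.png

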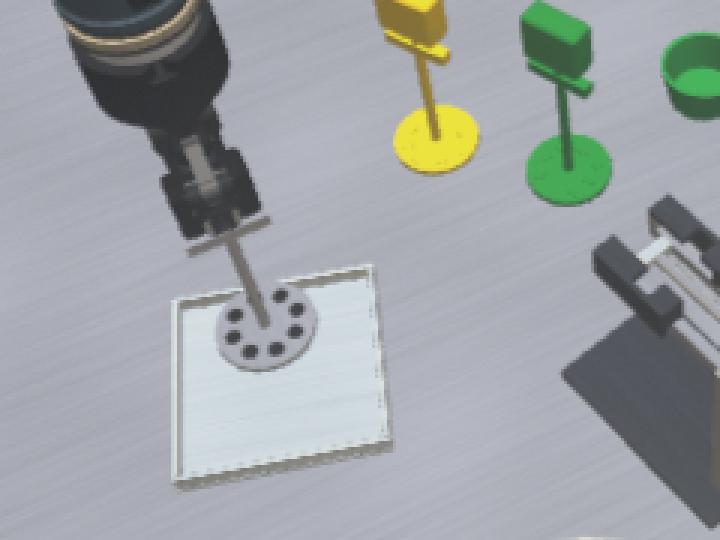

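View pics/w4.png

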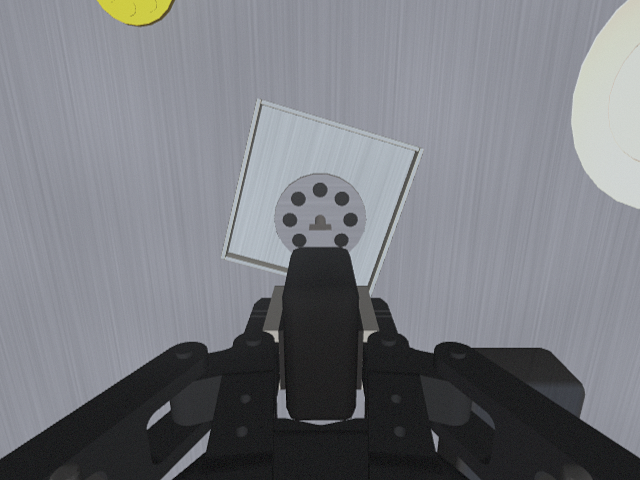

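Call:
move_arm([
  [[0,0,0.2],[0,0,0],15],
  [[0,0,0.3],[0,0,0],15],
  [[0,0,0.3],[0,0,0],15],
  [[0,0,0.3],[0,0,0],15],
  [[0,0,0.3],[0,0,0],15],
  [[0,0,0.3],[0,0,0],15],
  [[0,0,0.15],[0,0,0],15],
  [[0,0,0.1],[0,0,0],15],
  [[0,0,0],[0,0,0],15],
])

```text
clock: 17.3
ee_pos: [491.0, -272.9, 155.3]
tcp_rot: [-3.141, 0.0, 0.001]
wrist_force: [0.3, 0.2, -4.5]
opening: 23.2
```

```bash
python3 - <<'E'
from h import *
s=status.state();print(s['ee_pos'],s['tcp_rot'],s['wrist_force'])
a=shot('scene','s5.png');cv2.imwrite('pics/s5c.png',cv2.resize(a[200:380,100:340],None,fx=3,fy=3,interpolation=3))
E
```

```text
[ 490.96572907 -272.8898793   155.32573437] [-3.14125730e+00  3.91339200e-04  1.21691901e-03] [ 0.28442572  0.21543417 -4.46067577]
```

View pics/s5c.png

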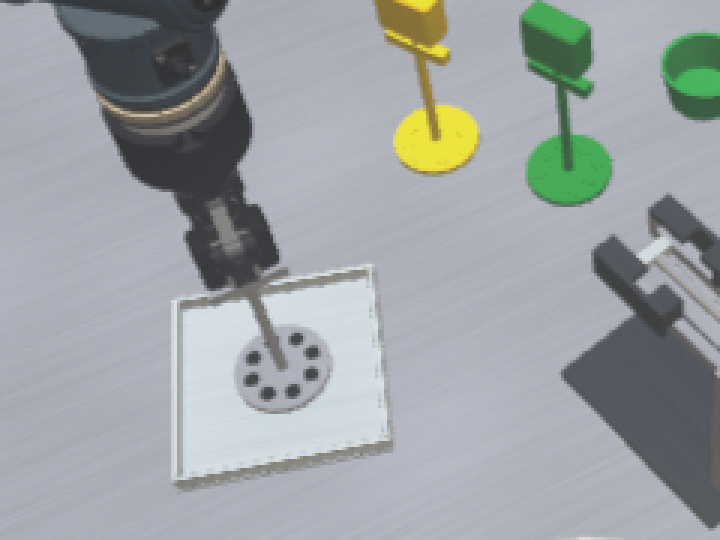

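Centred over the tray. Lowering slowly to contact.

Call:
move_arm([
  [[0,0,0.05],[0,0,0],15],
  [[0,0,0.05],[0,0,0],15],
  [[0,0,0.05],[0,0,0],15],
  [[0,0,0.05],[0,0,0],15],
  [[0,0,0],[0,0,0],15],
])

```text
clock: 17.85
ee_pos: [490.9, -272.8, 149.5]
tcp_rot: [-3.141, 0.0, 0.001]
wrist_force: [-1.2, 0.7, -4.6]
opening: 23.5
```

Call:
move_arm([
  [[0,0,0.03],[0,0,0],15],
  [[0,0,0],[0,0,0],15],
])

```text
clock: 18.05
ee_pos: [491.0, -272.9, 148.7]
tcp_rot: [-3.141, 0.0, 0.001]
wrist_force: [-0.3, -0.1, -3.7]
opening: 23.5
```

Call:
move_arm([
  [[0,0,0.03],[0,0,0],15],
  [[0,0,0],[0,0,0],15],
])

```text
clock: 18.25
ee_pos: [491.0, -272.8, 147.8]
tcp_rot: [-3.141, 0.0, 0.001]
wrist_force: [0.5, -0.7, -3.9]
opening: 23.4
```

Call:
move_arm([
  [[0,0,0.02],[0,0,0],15],
  [[0,0,0],[0,0,0],15],
])

```text
clock: 18.45
ee_pos: [491.1, -272.9, 147.4]
tcp_rot: [3.141, -0.0, 0.001]
wrist_force: [-0.3, 0.4, -2.5]
opening: 23.6
```

Call:
move_arm([
  [[0,0,0.02],[0,0,0],15],
  [[0,0,0],[0,0,0],15],
])

```text
clock: 18.65
ee_pos: [491.1, -273.0, 147.4]
tcp_rot: [3.141, -0.0, 0.001]
wrist_force: [-2.6, 0.7, 2.0]
opening: 23.6
```

Call:
move_arm([
  [[0,0,-0.01],[0,0,0],15],
  [[0,0,0],[0,0,0],25],
  [[0,0,0],[0,0,0],28],
  [[0,0,0],[0,0,0],34],
  [[0,0,0],[0,0,0],45],
  [[0,0,0],[0,0,0],60],
  [[0,0,0],[0,0,0],75],
  [[0,0,0],[0,0,0],85],
  [[0,0,0],[0,0,0],85],
], squeeze=20)

```text
clock: 19.55
ee_pos: [491.0, -272.9, 147.0]
tcp_rot: [-3.142, 0.0, 0.001]
wrist_force: [0.2, -0.5, -0.0]
opening: 84.9
```

```bash
python3 - <<'E'
from h import *
s=status.state();print(s['ee_pos'],s['wrist_force'],s['opening'])
shot('wrist','w6.png')
E
```

```text
[ 491.02702829 -272.89264283  146.97448911] [ 0.15089011 -0.51397689 -0.00859468] 84.8594129910391
```

View pics/w6.png

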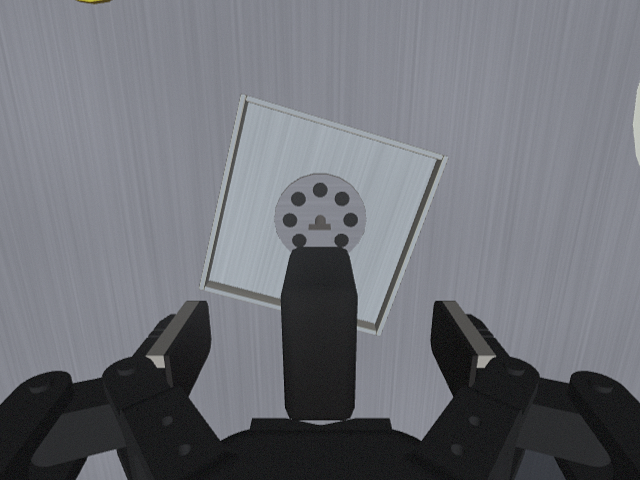

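The fingers are clear on both sides of the grip (columns 283–356, pads at 210 and 432), and the foot at (320,217) lies inside the tray. Next I retreat straight up.

Call:
move_arm([
  [[0,0,-0.2],[0,0,0],85],
  [[0,0,-0.5],[0,0,0],85],
  [[0,0,-0.8],[0,0,0],85],
  [[0,0,-0.9],[0,0,0],85],
  [[0,0,-0.9],[0,0,0],85],
  [[0,0,-0.9],[0,0,0],85],
  [[0,0,-0.6],[0,0,0],85],
  [[-0.8,0,-0.2],[0,0,0],85],
  [[-0.8,0,0],[0,0,0],85],
  [[0,0,0],[0,0,0],85],
])

```text
clock: 20.6
ee_pos: [440.8, -272.3, 297.7]
tcp_rot: [-3.141, 0.001, -0.0]
wrist_force: [-0.6, 0.1, -0.4]
opening: 84.9
```

```bash
python3 - <<'E'
from h import *
s=status.state();print(s['ee_pos'],s['wrist_force'],s['clock'])
shot('scene','s7.png');shot('top','t7.png')
for c,q,z in (('scene','masher_grip',164),('top','masher_grip',164)):
    print(c,[(np.array(r['position']).round(1).tolist(),round(r['score'],2),atz(c,r['position'],z).round(1)) for r in models.pinpoint(c,q)[:5]])
E
```

```text
[ 440.776039   -272.26524614  297.71334337] [-0.5844064   0.09476083 -0.44346984] 20.6
scene [([252.7, 390.9], 0.84, array([624.5, 130.9, 164. ])), ([211.4, 285.3], 0.64, array([420.3,  -8.7, 164. ])), ([204.1, 236.3], 0.58, array([348.7, -94.8, 164. ])), ([278.6, 177.2], 0.56, array([ 478.4, -271.4,  164. ])), ([324.0, 199.3], 0.45, array([ 594.6, -266.3,  164. ]))]
top [([236.0, 466.8], 0.85, array([ 492.5, -271. ,  164. ])), ([300.0, 388.8], 0.84, array([345.6, -92.2, 164. ])), ([178.2, 239.6], 0.72, array([625.3, 252.3, 164. ])), ([265.9, 348.5], 0.62, array([422.1,  -1.3, 164. ])), ([175.9, 295.1], 0.57, array([631.4, 123.1, 164. ]))]
```

View pics/s7.png

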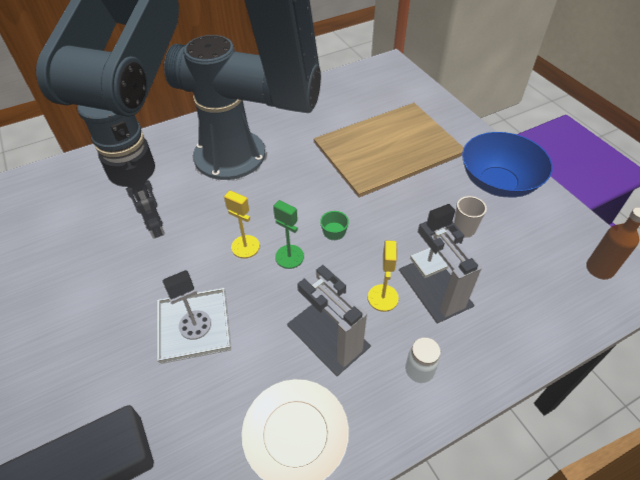

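```bash
python3 -c "
from rig import arm
print(arm.sign_off())"
```

```text
the job is handed in; nothing more can be done
None
```

The masher is off its hook and standing upright on its foot near the middle of the square tray. The gripper has let go and moved clear, and I handed the job in at 20.6 s, within the 72 s limit.

- **Unhooking:** I eased the masher up about 1.5 mm, then pushed it back with 2 to 6 N of lift. The bar rose into the mouth after about 27 to 30 mm of push. The force on the hook stayed around 11 N in the readings, well under the 25 N limit. I then lifted it about 35 mm, drew it forward and carried it to the tray.
- **Setting down:** At contact the force on the tray was about 6 N. I opened the fingers slowly and backed straight up.
- **Last checks:** The scene picture shows the masher upright inside the tray. The tenderiser is still hanging, and the cups and look-alikes are where they were. With the arm clear, the force reading was near zero.
- **Disagreements:** The two cameras differed by up to 14 mm on the grip's final position: (492, −271) from above and (478, −271) from the side. The tray centre estimates also differed by up to 16 mm. I used the tray corners seen by the wrist camera, which agreed with the tray outline.

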